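# Make up two fragrance gift sets

## Task

Make up the two gift sets. In the three-compartment tray, stand the slim square bottle in the narrow end compartment, the large square bottle in the middle one and the jar in the wide end one; in the two-compartment tray, stand the round bottle in the shorter compartment and the carton in the longer one, lengthwise. Each goes upright in the middle of its compartment, flat on the tray's base, and is set down, not dropped; leave the steel beaker and the white plastic bottle where they are.

Things in the scene. Friction and masses are not known exactly. Their poses are not given: they have to be found in the camera images.
- square_bottle_mid (a point): Large square bottle, amber glass with a black round pump cap, standing: body 44 x 44 mm and 50 mm high, cap 18 mm across, 70 mm high in all, about 180 g; x and y are square to its faces. The point is on its vertical axis, half-way up (35 mm above its underside); z up.
- slim_bottle_mid (a point): Slim square bottle, the smaller of the two square ones, amber glass with a black cap, standing: body 28 x 28 mm and 48 mm high, cap 18 mm across, 64 mm high in all, about 80 g; x and y are square to its faces. The point is on its vertical axis, half-way up (32 mm above its underside); z up.
- round_bottle_mid (a point): Round bottle, amber glass with a black cap, standing: body 40 mm across, straight-sided for 44 mm, cap 20 mm across, 66 mm high in all, about 120 g. The point is on its vertical axis, half-way up (33 mm above its underside); z up.
- jar_mid (a point): Cream jar, squat and round, white with a full-width black lid: 56 mm across, 50 mm high, lid on and fixed, about 150 g. The point is on its vertical axis, half-way up (25 mm above its underside); z up.
- carton_mid (a point): Small brown cardboard carton (boxed soap, rigid) with a narrow pale strip along its top: 62 mm long (its x), 36 mm wide (its y), 50 mm high, about 100 g. The point is on its vertical axis, half-way up (25 mm above its underside); z up.
- tray3: Grey gift-set tray with white rims, three compartments in a row, 228 x 82 mm. Fixed, any yaw. Origin: centre of its underside, x along it, y across. Base 3 mm thick; rim and dividers 4 mm thick, 7 mm high above the bench. Compartments are 74 mm wide inside (y), centred on y = 0. Along x: narrow, 56 mm long, centre x = -82 mm; middle, 72 mm, x = -14 mm; wide, 84 mm, x = +68 mm.
- tray2: Grey gift-set tray with white rims, two compartments in a row, 162 x 82 mm. Fixed, any yaw. Origin: centre of its underside, x along it, y across. Base 3 mm thick; rim and dividers 4 mm thick, 7 mm high above the bench. Compartments are 74 mm wide inside (y), centred on y = 0. Along x: shorter, 60 mm long, centre x = -47 mm; longer, 90 mm, x = +32 mm.
- beaker: Empty steel beaker, 64 mm across the rim, 85 mm high, loose. Bystander: leave it where it is. Origin at the centre of its underside.
- oil_bottle: White plastic bottle with a black cap, 54 mm across, 110 mm high, loose. Bystander: leave it where it is. Origin at the centre of its underside.
Not all that is in view belongs to the job. Leave any purple look-alike of the part that bears jar_mid alone. What is shaped like the part that bears slim_bottle_mid but turquoise is not meant.

How it is judged:
At the end, for the whole second after the job is handed in: Slim and large square bottle and jar in the narrow, middle and wide compartments of the long tray; round bottle and carton in the shorter and longer of the other; at rest, upright (0.1 rad), within 15 mm of its centre each way, 4 mm in height; carton lengthwise (0.3 rad) (x of slim_bottle_mid in the frame of tray3 between -0.097 and -0.067 m and y of slim_bottle_mid in the frame of tray3 between -0.015 and 0.015 m and z of slim_bottle_mid in the frame of tray3 between 0.031 and 0.039 m and angle between each of slim_bottle_mid, square_bottle_mid, jar_mid, round_bottle_mid, carton_mid's own z axis and vertical below 0.1 rad and linear speed of each of slim_bottle, square_bottle, jar, round_bottle, carton below 0.02 m/s and angular speed of each of slim_bottle, square_bottle, jar, round_bottle, carton below 0.2 rad/s and x of square_bottle_mid in the frame of tray3 between -0.029 and 0.001 m and y of square_bottle_mid in the frame of tray3 between -0.015 and 0.015 m and z of square_bottle_mid in the frame of tray3 between 0.034 and 0.042 m and x of jar_mid in the frame of tray3 between 0.053 and 0.083 m and y of jar_mid in the frame of tray3 between -0.015 and 0.015 m and z of jar_mid in the frame of tray3 between 0.024 and 0.032 m and x of round_bottle_mid in the frame of tray2 between -0.062 and -0.032 m and y of round_bottle_mid in the frame of tray2 between -0.015 and 0.015 m and z of round_bottle_mid in the frame of tray2 between 0.032 and 0.04 m and x of carton_mid in the frame of tray2 between 0.017 and 0.047 m and y of carton_mid in the frame of tray2 between -0.015 and 0.015 m and z of carton_mid in the frame of tray2 between 0.024 and 0.032 m and angle between the x axis of carton_mid and the x axis of tray2, either way round below 0.3 rad); the robot touches nothing.
It fails at once if a bystander (steel beaker or white oil bottle) is moved by more than 20 mm (distance of any of beaker, oil_bottle from where it was at the start of the episode above 0.02 m).
It fails at once if one of the five articles is dropped or thrown (falls free of the gripper faster than 0.6 m/s, about 20 mm of fall) ((linear speed of square_bottle above 0.6 m/s and contact force between square_bottle and the fingers below 0.01 N) or (linear speed of slim_bottle above 0.6 m/s and contact force between slim_bottle and the fingers below 0.01 N) or (linear speed of round_bottle above 0.6 m/s and contact force between round_bottle and the fingers below 0.01 N) or (linear speed of jar above 0.6 m/s and contact force between jar and the fingers below 0.01 N) or (linear speed of carton above 0.6 m/s and contact force between carton and the fingers below 0.01 N)).
It also fails if it takes over 99 s, if anything falls off the work surface, if the arm or the gripper's body presses on something with over 40 N, if the wrist force passes 120 N, or if a joint passes its speed limit or range.

## Robot

A 7-joint arm with a two-finger parallel gripper is mounted at the origin on the work surface. World frame = base frame: x ahead of the robot, y to its left, z up, the work surface at z = 0. Lengths are in m, angles in rad, forces in N, time in s.
With the tool pointing down it reaches from about 0.425 to 0.875 m from the base axis. Payload 4.7 kg.
Tool frame: the origin (TCP) lies at the very end of the fingers, on their centre line; the grasp point (between the pads) lies 19 mm behind it (ctrl.grasp_offset is the distance from the TCP to the grasp point, in m); z points along the fingers, y is the direction in which the jaws open and shut (so a half turn about z gives the same grasp; the last joint's range is limited). The gripper opens to 87 mm and grips with 3 to 60 N. Pads are 19 mm wide; open, the fingers measure 117 mm over their backs; the gripper's body (75 mm by 190 mm) begins 51 mm behind the grasp point.
Start: joints at [-1.303, 0.321, -0.07, 1.45, 0.023, 1.371, -0.057], TCP at [0.163, 0.629, 0.223] pointing down, gripper open.
Joint ranges: [-2.86, 2.86], [-0.3, 2.09], [-1.38, 1.24], [0.06, 2.45], [-1.56, 4.7], [0.09, 2.05], [-2.69, 2.69]. Speed limits (rad/s): [2.57, 2.57, 3.14, 3.14, 3.14, 3.14, 3.14].

## Interface

Orientations are given as a rotation vector (axis times angle).
In Python, from bench import ctrl gives the robot as it stands.
- The arm moves only by the shell command python3 -m creep 'ROWS' [FORCE]. ROWS is JSON, a list that holds one entry, the list of rows, each a list of 7 numbers: the opening, from 0 (shut) to 1 (fully open), then the shift along the tool's x, y, z in mm, then the turn, a rotation vector about the tool's x, y, z in rad. In form: [[[grip, dx, dy, dz, rx, ry, rz], ...]]. A call has 1 to 5 rows; each row is the pose to reach, as a shift and turn from the pose commanded when the call began, along the tool's axes at that moment; what a row does not reach only later rows make up. A row lasts 1/10 s, in which the tool goes at most 50 mm and 8.59 degrees, less where a joint would pass 70% of its speed; a pose out of reach is approached as far as the arm can. A call with a gripper value outside its range is refused whole. The fingers move at their own pace and stop on an object; FORCE is the grip in N (left out, the last holds). Time passes only in rows, so rows that repeat a pose let the fingers close. It gives the time, the measured TCP pose, the force and the opening at its end, in the units of the state.
- ctrl.get_state(): the state, without advancing time (a new reading comes with each control period).
- ctrl.get_image(name): name is "side" or "top" or "wrist"; returns the picture (480x640x3 uint8, red, green, blue); there is no depth.
- ctrl.camera_params(name): a dict with "K" (3x3 intrinsics, pixels), "pose" (4x4, takes a point from camera to world coordinates). Camera axes: x right, y down, z forward; pixel columns grow to the right and rows downward; lengths in m; the calibration is good to about 2 mm. A picture is of the moment at which its call begins: read the wrist's pose just before it. camera_params takes no time and is no camera call; for the wrist camera it gives the pose at the moment of the call.
- ctrl.close_job(): hands the job in, once; it reports no verdict.
The state is a dict: "time": time; "joint_positions": joint angles; "qd": joint speeds; "joint_torque": joint torques, N m; "position": TCP position; "tool_rot": TCP orientation; "ft_force": force on the tool from outside, world axes, zero at the start; "torque": the same for the moment, N m; "grip_width": opening from 0.0 (shut) to 1.0 (fully open).
Only numpy, scipy, OpenCV 4.12 (cv2) and the standard library are available. Lean on these libraries where they do the work, as an engineer would, in place of code of your own. Each camera call takes 0.05 s, during which the arm holds its last target. There are 200 camera calls.

## Working session

There is one attempt and no reset: what is moved stays moved. The work goes in short steps, Python scripts to look and compute and a shell command to move; the robot and the scene stay as the last step left them, time stands still between calls to the robot, and variables do not carry over. Pictures are saved under pics/ and viewed, about 12 in all and at most 16, crops included, and the job is handed in when it is done.

```bash
mkdir -p pics; ls; python3 - <<'E'
from bench import ctrl
import cv2,numpy as np
np.set_printoptions(precision=4,suppress=True)
print(ctrl.get_state())
for n in("top","side"):
    im=ctrl.get_image(n); cv2.imwrite(f"pics/{n}0.png",im[:,:,::-1]); p=ctrl.camera_params(n); print(n,p["K"],p["pose"])
p=ctrl.camera_params("wrist");print(p["K"],p["pose"])
E
```

```text
pics
{'time': 0.0, 'joint_positions': array([-1.3029,  0.3218, -0.0701,  1.4517,  0.0226,  1.3708, -0.0569]), 'qd': array([ 0.0016, -0.0015, -0.0009, -0.0005, -0.0007,  0.0006,  0.0007]), 'joint_torque': array([  0.0002, -49.1309,  -0.4037, -31.2516,  -0.0639,   0.0439,
         0.0002]), 'position': array([0.1631, 0.6286, 0.2214]), 'tool_rot': array([-0.3974, -3.1162,  0.003 ]), 'ft_force': array([-0.7407, -0.3987, -0.1617]), 'torque': array([ 0.017 , -0.0223, -0.0139]), 'grip_width': 1.0032858689827808}
top [[439.6115   0.     312.3654]
 [  0.     439.6115 234.3814]
 [  0.       0.       1.    ]] [[ 0.0175 -0.9943  0.1055  0.4595]
 [-0.9997 -0.0157  0.0174 -0.0149]
 [-0.0156 -0.1058 -0.9943  0.8244]
 [ 0.      0.      0.      1.    ]]
side [[481.9427   0.     313.5441]
 [  0.     481.9427 242.9065]
 [  0.       0.       1.    ]] [[ 0.899  -0.252   0.3582  0.2528]
 [-0.4379 -0.5073  0.7422 -0.6575]
 [-0.0053 -0.8241 -0.5664  0.5444]
 [ 0.      0.      0.      1.    ]]
[[418.0313   0.     329.7842]
 [  0.     418.0313 242.1476]
 [  0.       0.       1.    ]] [[ 0.2512  0.9312  0.2642  0.0915]
 [ 0.9679 -0.2413 -0.07    0.648 ]
 [-0.0014  0.2733 -0.9619  0.3852]
 [ 0.      0.      0.      1.    ]]
```

View pics/top0.png

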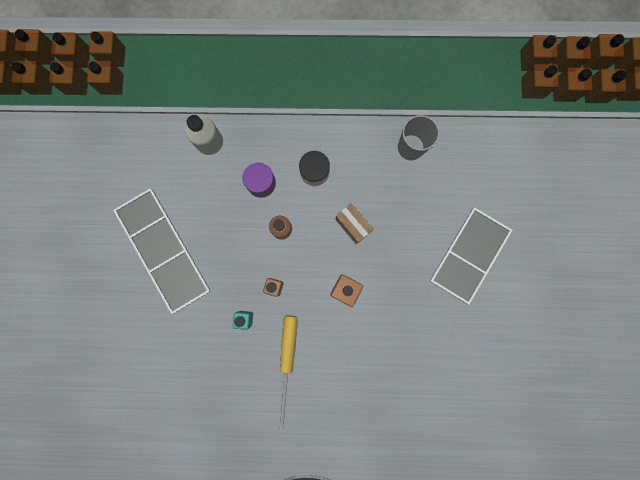

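View pics/side0.png

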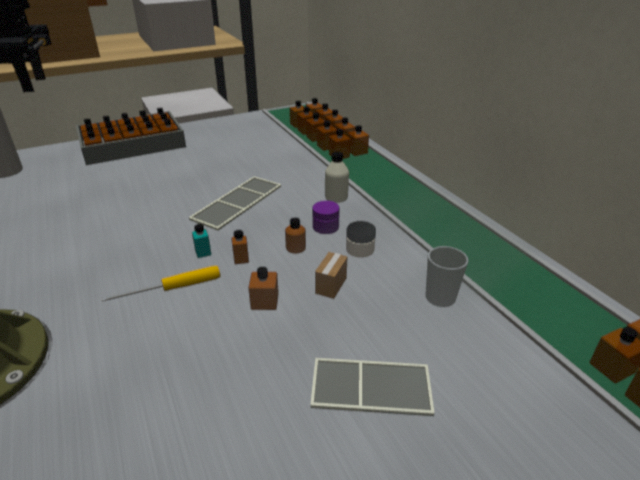

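The top view shows tray3 on the left (narrow end at the top, around (132,212)) and tray2 on the right (short end at the bottom, around (460,275)). The pieces are slim (272,287), square (347,290), round (280,226), jar (314,166) and carton (354,223). The bystanders are the beaker (420,133) and the oil bottle (200,130).

```bash
cat > h.py <<'E'
import numpy as np,cv2
from scipy.spatial.transform import Rotation as R
from bench import ctrl
np.set_printoptions(precision=4,suppress=True)
def w(p,uv,z):
    uv=np.atleast_2d(np.array(uv,float)); d=np.c_[uv,np.ones(len(uv))]@np.linalg.inv(p["K"]).T@p["pose"][:3,:3].T
    o=p["pose"][:3,3]; return (o+d*((z-o[2])/d[:,2])[:,None])[:,:2]
def go(x,y,z,yaw):
    "shift (mm, tool axes) and turn to reach xyz with jaws along world yaw (mod pi)"
    s=ctrl.get_state(); T=R.from_rotvec(s["tool_rot"]); M=T.as_matrix()
    d=M.T@(np.array([x,y,z])-s["position"])*1000
    best=None
    for k in range(-2,3):
        a=yaw+k*np.pi; yj=np.array([np.cos(a),np.sin(a),0]); zz=np.array([0,0,-1.]); xx=np.cross(yj,zz)
        G=R.from_matrix(np.c_[xx,yj,zz]); r=(T.inv()*G).as_rotvec()
        if best is None or np.linalg.norm(r)<np.linalg.norm(best): best=r
    print("shift",d.round(1),"turn",best.round(3),"q7",s["joint_positions"][6].round(3),"t",s["time"])
E
python3 - <<'E'
from h import *
im=cv2.imread("pics/top0.png"); p=ctrl.camera_params("top"); hsv=cv2.cvtColor(im,cv2.COLOR_BGR2HSV)
g=cv2.cvtColor(im,cv2.COLOR_BGR2GRAY)
# trays: bright rim
for n,(x0,y0,x1,y1) in dict(tray3=(105,180,220,320),tray2=(422,200,520,310)).items():
    m=(g[y0:y1,x0:x1]>195).astype(np.uint8); pts=cv2.findNonZero(m).reshape(-1,2)+[x0,y0]
    wp=w(p,pts,.007); (c,s,a)=cv2.minAreaRect((wp*1000).astype(np.float32)); print(n,len(pts),np.array(c),s,a)
def blob(n,m,box,z):
    x0,y0,x1,y1=box; pts=cv2.findNonZero(m[y0:y1,x0:x1].astype(np.uint8)).reshape(-1,2)+[x0,y0]
    wp=w(p,pts,z)*1000; r=cv2.minAreaRect(wp.astype(np.float32)); c,rad=cv2.minEnclosingCircle(wp.astype(np.float32))
    print(n,len(pts),"rect",np.array(r[0]),np.array(r[1]),r[2],"mean",wp.mean(0),"circ",rad)
dark=g<60
sat=(hsv[:,:,1]>90)&(hsv[:,:,0]<20)
blob("slimcap",dark,(262,278,284,297),.064);blob("sqcap",dark,(338,282,358,300),.070);blob("rdcap",dark,(271,217,289,234),.066);blob("jar",dark,(297,148,332,182),.05)
blob("slimbody",sat|dark,(260,274,288,300),.048);blob("sqbody",sat|dark,(325,268,368,312),.05)
blob("carton",sat|(g>150)*0,(330,198,380,248),.05)
blob("beaker_dark",g<80,(395,110,445,165),.05)
# crop
c=im[195:315,225:385]; cv2.imwrite("pics/crop.png",cv2.resize(c,None,fx=5,fy=5,interpolation=cv2.INTER_CUBIC))
E
```

```text
tray3 625 [512.5576 283.2553] (226.85232543945312, 80.8478775024414) 32.12507247924805
tray2 421 [ 512.6194 -295.5609] (80.5722427368164, 160.9235076904297) 59.1291389465332
slimcap 4 rect [450.9637  55.8632] [17.2027  8.8953] 38.42546081542969 mean [448.2651  55.4703] circ 8.625476837158203
sqcap 7 rect [443.2935 -59.9331] [15.0625  9.1351] 27.32830238342285 mean [446.2475 -58.1587] circ 7.834978103637695
rdcap 9 rect [544.4609  49.675 ] [15.0904 11.1088] 36.593605041503906 mean [548.3475  51.7086] circ 9.125749588012695
jar 288 rect [665.6653  -1.2176] [55.2685 52.2852] 0.785473108291626 mean [669.3578  -2.8521] circ 28.46001625061035
slimbody 143 rect [448.1249  67.4324] [28.1934 26.5208] 74.77754974365234 mean [448.4568  66.9119] circ 16.938093185424805
sqbody 514 rect [444.5959 -62.8985] [42.6799 42.139 ] 63.77164077758789 mean [444.6432 -62.74  ] circ 28.467308044433594
carton 342 rect [564.3843 -75.516 ] [59.9124 34.3343] 40.54560470581055 mean [564.2882 -75.7983] circ 33.63047790527344
beaker_dark 855 rect [ 721.9131 -192.6529] [81.9402 88.6595] 0.6521382927894592 mean [ 723.8874 -184.9074] circ 54.51408004760742
```

View pics/crop.png

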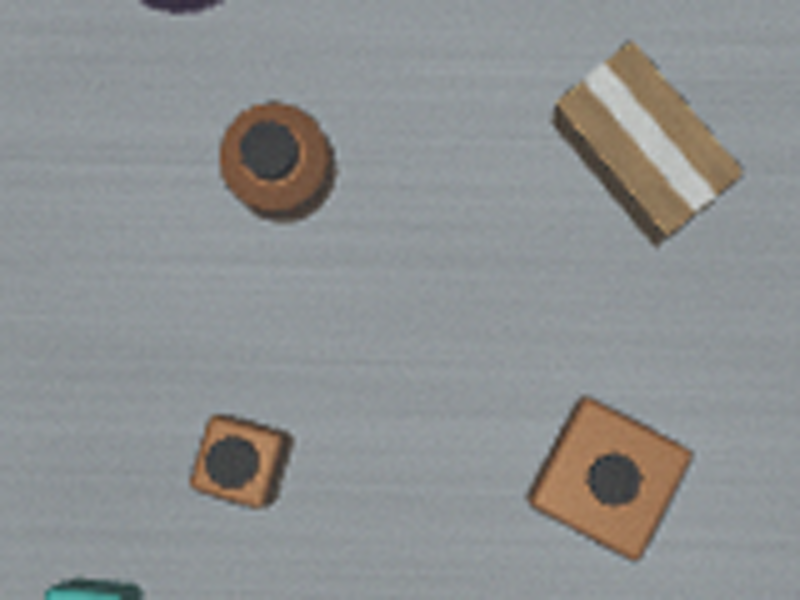

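```bash
cat >> h.py <<'E'
def plan(*wps,step=200,start=None):
    "waypoints (x,y,z mm, jaw yaw deg); prints end row of each call: shift mm in tool axes at call start, turn about tool z"
    s=ctrl.get_state(); M=R.from_rotvec(s["tool_rot"]).as_matrix(); P=s["position"]*1000; a=np.arctan2(M[1,1],M[0,1])
    print("now",P.round(1),np.degrees(a).round(1),"q",s["joint_positions"].round(2),"t",round(s["time"],2),"tilt",M[2,:2].round(3))
    for x,y,z,j in wps:
        Q=np.array([x,y,z],float); da=(np.radians(j)-a+np.pi/2)%np.pi-np.pi/2; D=Q-P
        n=int(np.ceil(max(np.linalg.norm(D)/step,abs(da)/.7,.01)))
        for i in range(n):
            yj=np.array([np.cos(a),np.sin(a),0]); zz=np.array([0,0,-1.]); F=np.c_[np.cross(yj,zz),yj,zz]
            print((F.T@(D/n)).round(0),"rz",round(-da/n,3)); a+=da/n
        P=Q; print("  ->",Q,j)
E
python3 - <<'E'
from h import *
p=ctrl.camera_params("top")
print(w(p,[271.2,287.6],.064),w(p,[347.8,291],.07),w(p,[279,225.2],.066),w(p,[314.2,166],.05))
x,y=w(p,[271.2,287.6],.064)[0]*1000
plan((450,300,200,75),(x,y,120,75),(x,y,15,75))
E
```

```text
[[0.447  0.0676]] [[ 0.4437 -0.0637]] [[0.5551 0.0567]] [[ 0.6656 -0.0025]]
now [163.1 628.7 221.6] 75.5 q [-1.3   0.32 -0.07  1.45  0.02  1.37 -0.06] t 0.1 tilt [-0.    -0.002]
[-120.  -82.    7.] rz 0.003
[-120.  -82.    7.] rz 0.003
[-121.  -81.    7.] rz 0.003
  -> [450. 300. 200.] 75
[ -29. -113.   40.] rz -0.0
[ -29. -113.   40.] rz -0.0
  -> [447.0216  67.5817 120.    ] 75
[  0.   0. 105.] rz -0.0
  -> [447.0216  67.5817  15.    ] 75
```

```bash
c="python3 -m creep"
$c '[[[1,-40,-27,2,0,0,0],[1,-80,-54,4,0,0,0],[1,-120,-82,7,0,0,0],[1,-120,-82,7,0,0,0]]]'
$c '[[[1,-40,-27,2,0,0,0],[1,-80,-54,4,0,0,0],[1,-120,-82,7,0,0,0]]]'
$c '[[[1,-40,-27,2,0,0,0],[1,-80,-54,4,0,0,0],[1,-121,-81,7,0,0,0]]]'
$c '[[[0.75,-10,-38,13,0,0,0],[0.75,-19,-75,26,0,0,0],[0.75,-29,-113,40,0,0,0]]]'
$c '[[[0.75,-10,-38,13,0,0,0],[0.75,-19,-75,26,0,0,0],[0.75,-29,-113,40,0,0,0],[0.75,-29,-113,40,0,0,0],[0.75,-29,-113,40,0,0,0]]]'
python3 - <<'E'
from h import *
plan((447,67.6,15,75))
p=ctrl.camera_params("wrist"); im=ctrl.get_image("wrist"); cv2.imwrite("pics/w1.png",im[:,:,::-1])
E
```

```text
time: 0.5
position: [0.2661, 0.5132, 0.215]
tool_rot: [0.415, 3.11, -0.006]
ft_force: [-0.1, -0.4, 0.2]
grip_width: 0.999
time: 0.8
position: [0.355, 0.409, 0.2083]
tool_rot: [0.396, 3.116, -0.0]
ft_force: [0.8, 0.0, -0.1]
grip_width: 0.997
time: 1.1
position: [0.4519, 0.3, 0.2015]
tool_rot: [0.397, 3.116, 0.001]
ft_force: [-0.1, 0.9, 0.0]
grip_width: 1.003
time: 1.4
position: [0.4507, 0.1833, 0.1609]
tool_rot: [-0.398, -3.116, 0.0]
ft_force: [1.9, 0.0, 0.1]
grip_width: 0.814
time: 1.9
position: [0.4502, 0.0676, 0.1212]
tool_rot: [-0.401, -3.115, -0.0]
ft_force: [0.6, 1.1, 0.9]
grip_width: 0.749
now [450.2  67.6 121.2] 75.3 q [-0.62 -0.03  0.41  2.05  0.01  1.11  1.1 ] t 1.9 tilt [0.001 0.   ]
[  3.  -1. 106.] rz 0.006
  -> [447.   67.6  15. ] 75
```

View pics/w1.png

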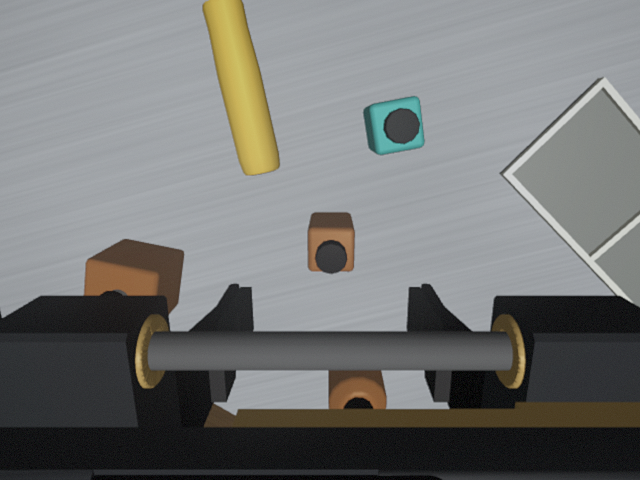

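Slim bottle at (331,250), centred between the fingers (about x=331) and square to them. Going down to grip it.

```bash
c="python3 -m creep"
$c '[[[0.75,3,-1,35,0,0,0],[0.75,3,-1,70,0,0,0],[0.75,3,-1,90,0,0,0],[0.75,3,-1,106,0,0,0],[0.75,3,-1,106,0,0,0]]]' 15
$c '[[[0.2,0,0,0,0,0,0],[0.2,0,0,0,0,0,0],[0.2,0,0,0,0,0,0],[0.2,0,0,0,0,0,0],[0.2,0,0,0,0,0,0]]]' 15
$c '[[[0.2,0,0,-10,0,0,0],[0.2,0,0,-40,0,0,0],[0.2,0,0,-75,0,0,0],[0.2,0,0,-105,0,0,0]]]'
python3 - <<'E'
from h import *
plan((582,327,120,122.1),(582,327,19,122.1),step=175)
E
```

```text
time: 2.45
position: [0.4458, 0.069, 0.0138]
tool_rot: [-0.393, -3.113, 0.003]
ft_force: [0.0, -0.5, 0.5]
grip_width: 0.75
time: 2.95
position: [0.4478, 0.068, 0.016]
tool_rot: [0.398, 3.115, 0.001]
ft_force: [0.3, -0.2, -0.6]
grip_width: 0.382
time: 3.35
position: [0.4475, 0.0676, 0.1227]
tool_rot: [0.398, 3.115, 0.001]
ft_force: [1.1, 0.8, -1.1]
grip_width: 0.318
now [447.5  67.6 122.7] 75.4 q [-0.63 -0.04  0.41  2.06  0.02  1.11  1.1 ] t 3.35 tilt [-0.001  0.   ]
[-32. 142.   1.] rz -0.407
[-86. 118.   1.] rz -0.407
  -> [582. 327. 120.] 122.1
[  0.   0. 101.] rz -0.0
  -> [582. 327.  19.] 122.1
```

```bash
c="python3 -m creep"
$c '[[[0.2,-6,28,0,0,0,-0.08],[0.2,-13,57,0,0,0,-0.16],[0.2,-19,85,0,0,0,-0.24],[0.2,-26,114,1,0,0,-0.32],[0.2,-32,142,1,0,0,-0.407]]]'
$c '[[[0.2,-17,24,0,0,0,-0.08],[0.2,-34,47,0,0,0,-0.16],[0.2,-52,71,0,0,0,-0.24],[0.2,-69,95,1,0,0,-0.32],[0.2,-86,118,1,0,0,-0.407]]]'
$c '[[[0.2,0,0,20,0,0,0],[0.2,0,0,45,0,0,0],[0.2,0,0,70,0,0,0],[0.2,0,0,85,0,0,0],[0.2,0,0,85,0,0,0]]]'
$c '[[[0.2,0,0,3,0,0,0],[0.2,0,0,6,0,0,0],[0.2,0,0,6,0,0,0]]]'
python3 - <<'E'
from h import *
p=ctrl.camera_params("wrist"); im=ctrl.get_image("wrist"); cv2.imwrite("pics/w2.png",im[:,:,::-1])
plan((582,327,19,122.1))
E
```

```text
time: 3.85
position: [0.5144, 0.1983, 0.1201]
tool_rot: [-0.246, 3.132, 0.0]
ft_force: [0.9, -0.6, -0.1]
grip_width: 0.322
time: 4.35
position: [0.5812, 0.3281, 0.1189]
tool_rot: [0.874, -3.017, 0.0]
ft_force: [-0.3, 0.1, -0.6]
grip_width: 0.319
time: 4.85
position: [0.5792, 0.326, 0.0312]
tool_rot: [0.867, -3.015, 0.002]
ft_force: [-0.2, -1.6, -1.9]
grip_width: 0.321
time: 5.15
position: [0.5815, 0.3273, 0.0285]
tool_rot: [-0.868, 3.018, 0.001]
ft_force: [0.4, -0.5, 0.4]
grip_width: 0.323
now [581.5 327.3  28.5] 122.1 q [-0.72  0.51  0.22  1.61 -0.12  1.03  1.66] t 5.2 tilt [-0.001  0.   ]
[-0. -1.  9.] rz -0.0
  -> [582. 327.  19.] 122.1
```

View pics/w2.png

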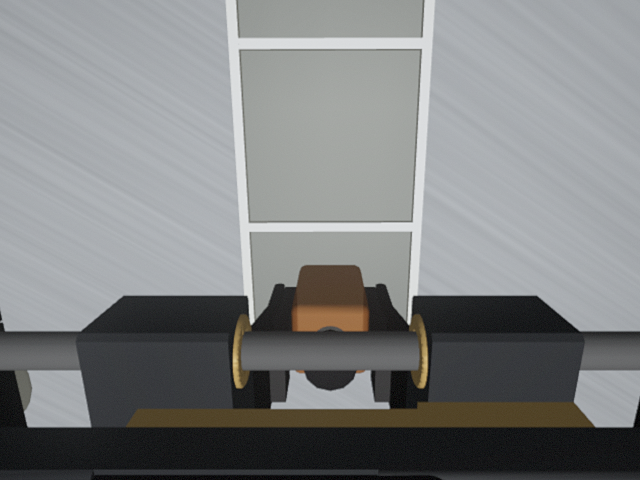

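Slim hangs centred at (330,320) between rims x≈248 and 412. Now lowering it in small steps, watching the force.

```bash
c="python3 -m creep"
for i in 1; do
$c '[[[0.2,0,0,1,0,0,0],[0.2,0,0,2,0,0,0],[0.2,0,0,2,0,0,0],[0.2,0,0,2,0,0,0]]]'
$c '[[[0.2,0,0,1,0,0,0],[0.2,0,0,2,0,0,0],[0.2,0,0,2,0,0,0],[0.2,0,0,2,0,0,0]]]'
$c '[[[0.2,0,0,1,0,0,0],[0.2,0,0,2,0,0,0],[0.2,0,0,2,0,0,0],[0.2,0,0,2,0,0,0]]]'
done | grep -E "pos|ft"
```

```text
position: [0.581, 0.327, 0.0256]
ft_force: [0.1, 0.5, -0.6]
position: [0.581, 0.327, 0.0235]
ft_force: [-0.1, 0.3, -0.2]
position: [0.5811, 0.3271, 0.0233]
ft_force: [-3.3, -2.2, 7.2]
```

```bash
c="python3 -m creep"
$c '[[[0.6,0,0,0,0,0,0],[0.6,0,0,0,0,0,0],[0.6,0,0,0,0,0,0],[0.6,0,0,0,0,0,0],[0.6,0,0,0,0,0,0]]]'
$c '[[[0.6,0,0,-30,0,0,0],[0.6,0,0,-65,0,0,0],[0.8,0,0,-105,0,0,0],[0.8,0,0,-105,0,0,0]]]'
python3 - <<'E'
from h import *
plan((444,-63.5,125,153.8),(444,-63.5,16,153.8),step=220)
E
```

```text
time: 6.9
position: [0.581, 0.327, 0.0213]
tool_rot: [0.868, -3.019, 0.0]
ft_force: [0.5, 0.3, -0.2]
grip_width: 0.584
time: 7.3
position: [0.5848, 0.3289, 0.1336]
tool_rot: [-0.865, 3.009, 0.005]
ft_force: [0.8, 0.5, 1.7]
grip_width: 0.702
now [584.8 328.9 133.6] 122.1 q [-0.73  0.41  0.23  1.53 -0.1   1.21  1.65] t 7.3 tilt [-0.012  0.   ]
[ 164. -129.    4.] rz -0.277
[193. -79.   4.] rz -0.277
  -> [444.  -63.5 125. ] 153.8
[  0.   0. 109.] rz -0.0
  -> [444.  -63.5  16. ] 153.8
```

```bash
c="python3 -m creep"
$c '[[[0.85,33,-26,0,0,0,-0.055],[0.85,66,-52,0,0,0,-0.11],[0.85,98,-77,0,0,0,-0.166],[0.85,131,-103,0,0,0,-0.22],[0.85,164,-129,0,0,0,-0.277]]]'
$c '[[[0.85,39,-16,0,0,0,-0.055],[0.85,77,-32,0,0,0,-0.11],[0.85,116,-47,0,0,0,-0.166],[0.85,154,-63,0,0,0,-0.22],[0.85,193,-79,0,0,0,-0.277]]]'
$c '[[[0.85,0,0,20,0,0,0],[0.85,0,0,30,0,0,0],[0.85,0,0,30,0,0,0],[0.85,0,0,30,0,0,0]]]'
python3 - <<'E'
from h import *
plan((444,-63.5,15,153.8),step=220)
E
```

```text
time: 7.8
position: [0.5097, 0.129, 0.1261]
tool_rot: [1.28, -2.869, -0.0]
ft_force: [1.1, -0.8, -0.5]
grip_width: 0.844
time: 8.3
position: [0.4476, -0.0525, 0.1298]
tool_rot: [-1.594, 2.706, -0.016]
ft_force: [0.0, -0.6, 1.4]
grip_width: 0.847
time: 8.7
position: [0.4504, -0.0425, 0.1003]
tool_rot: [-1.615, 2.692, -0.016]
ft_force: [-0.3, -0.7, 0.4]
grip_width: 0.851
now [450.4 -42.5 100.3] 151.9 q [-0.59 -0.02  0.62  2.1   0.02  1.06  2.67] t 8.7 tilt [ 0.003 -0.009]
[22. -4. 85.] rz -0.033
  -> [444.  -63.5  15. ] 153.8
```

Joint 7 is at 2.67, almost its limit, so I'll switch to the other pair of faces (jaw yaw 63.8°).

```bash
c="python3 -m creep"
$c '[[[0.85,0,0,-15,0,0,0.1],[0.85,0,0,-25,0,0,0.25],[0.85,0,0,-25,0,0,0.39],[0.85,0,0,-25,0,0,0.54],[0.85,0,0,-25,0,0,0.68]]]'
$c '[[[0.85,0,0,0,0,0,0.15],[0.85,0,0,0,0,0,0.3],[0.85,0,0,0,0,0,0.45],[0.85,0,0,0,0,0,0.59],[0.85,0,0,0,0,0,0.74]]]'
python3 - <<'E'
from h import *
s=ctrl.get_state();M=R.from_rotvec(s["tool_rot"]).as_matrix();print(M)
go(.444,-.0635,.060,np.radians(63.8))
E
```

```text
time: 9.2
position: [0.4509, -0.0426, 0.1263]
tool_rot: [-0.614, 3.074, -0.014]
ft_force: [-0.5, -0.6, -0.3]
grip_width: 0.848
time: 9.7
position: [0.4509, -0.0426, 0.1262]
tool_rot: [0.539, 3.085, -0.009]
ft_force: [0.3, 0.1, -0.1]
grip_width: 0.85
[[-0.9407  0.339   0.0085]
 [ 0.339   0.9408 -0.0072]
 [-0.0104 -0.0039 -0.9999]]
shift [  0.1 -21.7  66.2] turn [-0.003  0.011  0.111] q7 1.225 t 9.7
```

```bash
c="python3 -m creep"
$c '[[[0.85,0,-22,15,0,0.01,0.111],[0.85,0,-22,26,0,0.01,0.111],[0.85,0,-22,26,0,0.01,0.111],[0.85,0,-22,26,0,0.01,0.111]]]'
python3 - <<'E'
from h import *
go(.444,-.0635,.015,np.radians(63.8))
im=ctrl.get_image("wrist"); cv2.imwrite("pics/w3.png",im[:,:,::-1])
E
```

```text
time: 10.1
position: [0.4434, -0.0632, 0.0997]
tool_rot: [-0.7, -3.061, 0.005]
ft_force: [-0.2, 0.2, -0.7]
grip_width: 0.849
shift [-0.7  0.3 84.7] turn [-0.004 -0.     0.007] q7 1.19 t 10.1
```

View pics/w3.png

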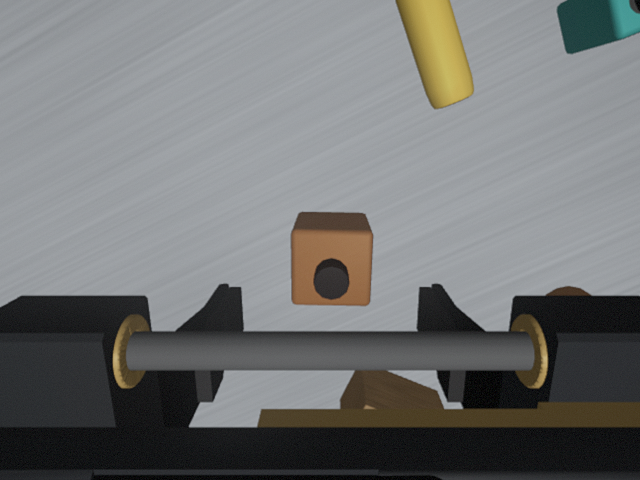

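Square bottle at (331,258), centred and square to the jaws.

```bash
c="python3 -m creep"
$c '[[[0.85,-1,0,30,0,0,0],[0.85,-1,0,55,0,0,0],[0.85,-1,0,75,0,0,0],[0.85,-1,0,85,0,0,0],[0.85,-1,0,85,0,0,0]]]' 20
$c '[[[0.3,0,0,0,0,0,0],[0.3,0,0,0,0,0,0],[0.3,0,0,0,0,0,0],[0.3,0,0,0,0,0,0],[0.3,0,0,0,0,0,0]]]' 20
$c '[[[0.3,0,0,0,0,0,0],[0.3,0,0,0,0,0,0]]]'
$c '[[[0.3,0,0,-10,0,0,0],[0.3,0,0,-40,0,0,0],[0.3,0,0,-75,0,0,0],[0.3,0,0,-110,0,0,0],[0.3,0,0,-110,0,0,0]]]'
python3 - <<'E'
from h import *
plan((524.5,291,125,122.1),(524.5,291,30,122.1),step=190)
E
```

```text
time: 10.65
position: [0.4433, -0.0643, 0.0139]
tool_rot: [-0.702, -3.059, 0.007]
ft_force: [0.9, -0.9, 0.9]
grip_width: 0.851
time: 11.15
position: [0.4444, -0.0644, 0.0151]
tool_rot: [0.704, 3.062, -0.004]
ft_force: [-0.1, 0.2, 2.6]
grip_width: 0.506
time: 11.35
position: [0.4444, -0.0644, 0.0151]
tool_rot: [-0.704, -3.061, 0.004]
ft_force: [-0.8, 1.9, 5.4]
grip_width: 0.504
time: 11.85
position: [0.4472, -0.065, 0.1291]
tool_rot: [0.703, 3.055, -0.001]
ft_force: [0.2, -0.3, -1.1]
grip_width: 0.504
now [447.2 -65.  129.1] 64.1 q [-0.53 -0.06  0.6   2.06  0.04  1.12  1.17] t 11.85 tilt [-0.007  0.001]
[ 43. 177.   2.] rz -0.506
[-48. 176.   2.] rz -0.506
  -> [524.5 291.  125. ] 122.1
[ 0.  0. 95.] rz -0.0
  -> [524.5 291.   30. ] 122.1
```

```bash
c="python3 -m creep"
$c '[[[0.3,9,35,0,0,0,-0.1],[0.3,17,71,0,0,0,-0.2],[0.3,26,106,0,0,0,-0.3],[0.3,34,142,1,0,0,-0.4],[0.3,43,177,2,0,0,-0.506]]]'
$c '[[[0.3,-10,35,0,0,0,-0.1],[0.3,-19,70,0,0,0,-0.2],[0.3,-29,106,0,0,0,-0.3],[0.3,-38,141,1,0,0,-0.4],[0.3,-48,176,2,0,0,-0.506]]]'
$c '[[[0.3,0,0,15,0,0,0],[0.3,0,0,35,0,0,0],[0.3,0,0,60,0,0,0],[0.3,0,0,70,0,0,0],[0.3,0,0,70,0,0,0]]]'
python3 - <<'E'
from h import *
go(.5245,.291,.024,np.radians(122.1))
E
```

```text
time: 12.35
position: [0.4822, 0.1144, 0.1211]
tool_rot: [0.091, -3.137, 0.006]
ft_force: [0.4, -0.1, -1.8]
grip_width: 0.506
time: 12.85
position: [0.5206, 0.2926, 0.1181]
tool_rot: [0.873, -3.013, 0.006]
ft_force: [0.3, -0.9, -1.4]
grip_width: 0.502
time: 13.35
position: [0.5193, 0.29, 0.0469]
tool_rot: [0.865, -3.013, 0.007]
ft_force: [0.2, 0.0, -1.7]
grip_width: 0.5
shift [-5.1 -1.9 22.9] turn [-0.002 -0.008 -0.001] q7 1.663 t 13.35
```

```bash
c="python3 -m creep"
$c '[[[0.3,-5,-2,10,0,-0.008,0],[0.3,-5,-2,20,0,-0.008,0],[0.3,-5,-2,25,0,-0.008,0],[0.3,-5,-2,25,0,-0.008,0]]]'
$c '[[[0.3,0,0,1,0,0,0],[0.3,0,0,2,0,0,0],[0.3,0,0,2,0,0,0],[0.3,0,0,2,0,0,0]]]'
$c '[[[0.3,0,0,1,0,0,0],[0.3,0,0,2,0,0,0],[0.3,0,0,2,0,0,0],[0.3,0,0,2,0,0,0]]]'
```

```text
time: 13.75
position: [0.5257, 0.2922, 0.0235]
tool_rot: [-0.867, 3.016, -0.001]
ft_force: [0.4, 0.5, -1.6]
grip_width: 0.505
time: 14.15
position: [0.5265, 0.2927, 0.0226]
tool_rot: [-0.866, 3.014, -0.0]
ft_force: [-0.8, -1.3, -1.0]
grip_width: 0.505
time: 14.55
position: [0.5263, 0.2925, 0.0203]
tool_rot: [-0.866, 3.014, -0.0]
ft_force: [1.5, -0.6, -0.6]
grip_width: 0.504
```

```bash
c="python3 -m creep"
$c '[[[0.3,0,0,1,0,0,0],[0.3,0,0,2,0,0,0],[0.3,0,0,2,0,0,0],[0.3,0,0,2,0,0,0]]]'
$c '[[[0.3,0,0,1,0,0,0],[0.3,0,0,1,0,0,0],[0.3,0,0,1,0,0,0]]]'
```

```text
time: 14.95
position: [0.5263, 0.2926, 0.0183]
tool_rot: [-0.866, 3.014, -0.0]
ft_force: [-0.4, 0.1, -1.1]
grip_width: 0.505
time: 15.25
position: [0.5264, 0.2926, 0.0182]
tool_rot: [-0.866, 3.014, -0.0]
ft_force: [-1.3, -2.8, 4.9]
grip_width: 0.503
```

```bash
c="python3 -m creep"
$c '[[[0.7,0,0,0,0,0,0],[0.7,0,0,0,0,0,0],[0.7,0,0,0,0,0,0],[0.7,0,0,0,0,0,0],[0.7,0,0,0,0,0,0]]]'
$c '[[[0.7,0,0,-30,0,0,0],[0.7,0,0,-65,0,0,0],[0.8,0,0,-105,0,0,0],[0.8,0,0,-105,0,0,0],[0.9,0,0,-105,0,0,0]]]'
python3 - <<'E'
from h import *
plan((665.6,-2.5,125,90),(665.6,-2.5,16,90),step=190)
E
```

```text
time: 15.75
position: [0.5263, 0.2926, 0.0172]
tool_rot: [-0.866, 3.014, -0.0]
ft_force: [-0.5, 0.1, -0.5]
grip_width: 0.696
time: 16.25
position: [0.5264, 0.2929, 0.1235]
tool_rot: [-0.866, 3.012, 0.001]
ft_force: [-0.6, -0.6, 0.4]
grip_width: 0.827
now [526.4 292.9 123.5] 122.1 q [-0.8   0.28  0.29  1.71 -0.09  1.15  1.65] t 16.25 tilt [-0.007 -0.001]
[  19. -162.   -1.] rz 0.28
[ -26. -161.   -1.] rz 0.28
  -> [665.6  -2.5 125. ] 90
[  0.   0. 109.] rz -0.0
  -> [665.6  -2.5  16. ] 90
```

```bash
c="python3 -m creep"
$c '[[[0.96,4,-32,0,0,0,0.056],[0.96,8,-65,0,0,0,0.112],[0.96,11,-97,0,0,0,0.168],[0.96,15,-130,0,0,0,0.224],[0.96,19,-162,-1,0,0,0.28]]]'
$c '[[[0.96,-5,-32,0,0,0,0.056],[0.96,-10,-65,0,0,0,0.112],[0.96,-16,-97,0,0,0,0.168],[0.96,-21,-130,0,0,0,0.224],[0.96,-26,-161,-1,0,0,0.28]]]'
$c '[[[0.96,0,0,20,0,0,0],[0.96,0,0,35,0,0,0],[0.96,0,0,35,0,0,0],[0.96,0,0,35,0,0,0]]]'
python3 - <<'E'
from h import *
go(.6656,-.0025,.016,np.radians(90))
im=ctrl.get_image("wrist"); cv2.imwrite("pics/w4.png",im[:,:,::-1])
E
```

```text
time: 16.75
position: [0.5949, 0.1435, 0.1214]
tool_rot: [-0.434, 3.11, -0.001]
ft_force: [0.3, 0.0, -0.1]
grip_width: 0.958
time: 17.25
position: [0.6643, -0.004, 0.1224]
tool_rot: [0.005, 3.14, 0.001]
ft_force: [0.2, -0.1, -1.2]
grip_width: 0.961
time: 17.65
position: [0.6644, -0.001, 0.0884]
tool_rot: [-0.003, 3.139, 0.002]
ft_force: [1.3, -1.0, 0.4]
grip_width: 0.963
shift [-1.  -1.7 72.4] turn [0.002 0.003 0.002] q7 1.71 t 17.65
```

View pics/w4.png

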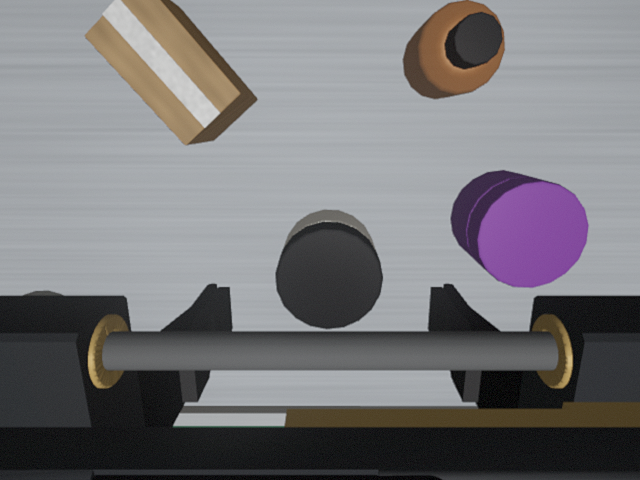

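Jar at (329,270), centred; the purple decoy stays clear of the right finger.

```bash
c="python3 -m creep"
$c '[[[0.96,-1,-1,25,0,0,0],[0.96,-1,-1,45,0,0,0],[0.96,-1,-1,62,0,0,0],[0.96,-1,-1,72,0,0,0],[0.96,-1,-1,72,0,0,0]]]' 20
$c '[[[0.45,0,0,0,0,0,0],[0.45,0,0,0,0,0,0],[0.45,0,0,0,0,0,0],[0.45,0,0,0,0,0,0],[0.45,0,0,0,0,0,0]]]' 20
$c '[[[0.45,0,0,0,0,0,0],[0.45,0,0,0,0,0,0]]]'
$c '[[[0.45,0,0,-10,0,0,0],[0.45,0,0,-40,0,0,0],[0.45,0,0,-75,0,0,0],[0.45,0,0,-110,0,0,0],[0.45,0,0,-110,0,0,0]]]'
python3 - <<'E'
from h import *
plan((455,247,125,122.1),(455,247,40,122.1),step=190)
E
```

```text
time: 18.2
position: [0.6658, -0.0029, 0.0164]
tool_rot: [-0.001, 3.139, 0.002]
ft_force: [-0.2, -0.1, -0.1]
grip_width: 0.959
time: 18.7
position: [0.6672, -0.0029, 0.0184]
tool_rot: [-0.0, 3.135, 0.003]
ft_force: [-1.2, 0.5, 2.7]
grip_width: 0.638
time: 18.9
position: [0.6672, -0.0029, 0.0184]
tool_rot: [-0.0, 3.136, 0.003]
ft_force: [-0.7, 1.4, 4.2]
grip_width: 0.636
time: 19.4
position: [0.6695, -0.0045, 0.1339]
tool_rot: [0.001, 3.127, 0.002]
ft_force: [0.5, -1.0, -0.6]
grip_width: 0.639
now [669.5  -4.5 133.9] 90.0 q [-0.43  0.43  0.52  1.54 -0.23  1.21  1.7 ] t 19.4 tilt [-0.015  0.001]
[107. 126.   4.] rz -0.281
[ 68. 150.   4.] rz -0.281
  -> [455. 247. 125.] 122.1
[ 0.  0. 85.] rz -0.0
  -> [455. 247.  40.] 122.1
```

```bash
c="python3 -m creep"
$c '[[[0.45,21,25,0,0,0,-0.056],[0.45,43,50,0,0,0,-0.112],[0.45,64,76,0,0,0,-0.168],[0.45,86,101,2,0,0,-0.225],[0.45,107,126,4,0,0,-0.281]]]'
$c '[[[0.45,14,30,0,0,0,-0.056],[0.45,27,60,0,0,0,-0.112],[0.45,41,90,0,0,0,-0.168],[0.45,54,120,2,0,0,-0.225],[0.45,68,150,4,0,0,-0.281]]]'
$c '[[[0.45,0,0,15,0,0,0],[0.45,0,0,35,0,0,0],[0.45,0,0,60,0,0,0],[0.45,0,0,70,0,0,0],[0.45,0,0,70,0,0,0]]]'
python3 - <<'E'
from h import *
go(.455,.247,.025,np.radians(122.1))
E
```

```text
time: 19.9
position: [0.5576, 0.123, 0.1226]
tool_rot: [-0.442, 3.106, -0.0]
ft_force: [-0.6, -0.0, -1.3]
grip_width: 0.639
time: 20.4
position: [0.4511, 0.2481, 0.1184]
tool_rot: [-0.872, 3.013, -0.001]
ft_force: [0.8, 0.8, -0.4]
grip_width: 0.637
time: 20.9
position: [0.4513, 0.2467, 0.0472]
tool_rot: [-0.87, 3.017, -0.003]
ft_force: [-0.0, 1.0, -1.0]
grip_width: 0.635
shift [-3.3 -1.6 22.2] turn [-0.002  0.001  0.001] q7 1.635 t 20.9
```

```bash
c="python3 -m creep"
$c '[[[0.45,-3,-2,10,0,0,0],[0.45,-3,-2,19,0,0,0],[0.45,-3,-2,23,0,0,0],[0.45,-3,-2,23,0,0,0],[0.45,-3,-2,23,0,0,0]]]'
$c '[[[0.45,0,0,1,0,0,0],[0.45,0,0,2,0,0,0],[0.45,0,0,2,0,0,0],[0.45,0,0,2,0,0,0]]]'
$c '[[[0.45,0,0,1,0,0,0],[0.45,0,0,1,0,0,0],[0.45,0,0,1,0,0,0]]]'
```

```text
time: 21.4
position: [0.4565, 0.2479, 0.0261]
tool_rot: [-0.869, 3.013, -0.0]
ft_force: [0.3, -0.0, -0.6]
grip_width: 0.64
time: 21.8
position: [0.4564, 0.2479, 0.0241]
tool_rot: [-0.869, 3.013, -0.0]
ft_force: [-0.2, -0.0, -1.2]
grip_width: 0.633
time: 22.1
position: [0.4564, 0.2479, 0.0229]
tool_rot: [-0.869, 3.014, -0.0]
ft_force: [0.2, -0.0, -1.3]
grip_width: 0.638
```

```bash
c="python3 -m creep"
$c '[[[0.45,0,0,1,0,0,0],[0.45,0,0,1,0,0,0],[0.45,0,0,1,0,0,0]]]'
$c '[[[0.45,0,0,1,0,0,0],[0.45,0,0,1,0,0,0],[0.45,0,0,1,0,0,0]]]'
$c '[[[0.45,0,0,1,0,0,0],[0.45,0,0,1,0,0,0],[0.45,0,0,1,0,0,0]]]'
```

```text
time: 22.4
position: [0.4564, 0.2478, 0.0219]
tool_rot: [-0.869, 3.014, -0.0]
ft_force: [-0.1, -0.0, -0.8]
grip_width: 0.635
time: 22.7
position: [0.4566, 0.2479, 0.0214]
tool_rot: [-0.869, 3.013, -0.0]
ft_force: [-1.2, -0.3, 4.7]
grip_width: 0.641
time: 23.0
position: [0.4566, 0.248, 0.0213]
tool_rot: [-0.869, 3.013, 0.0]
ft_force: [-3.7, -3.4, 11.8]
grip_width: 0.635
```

```bash
c="python3 -m creep"
$c '[[[0.82,0,0,0,0,0,0],[0.82,0,0,0,0,0,0],[0.82,0,0,0,0,0,0],[0.82,0,0,0,0,0,0],[0.82,0,0,0,0,0,0]]]'
$c '[[[0.82,0,0,-30,0,0,0],[0.82,0,0,-65,0,0,0],[0.82,0,0,-105,0,0,0],[0.82,0,0,-105,0,0,0],[0.82,0,0,-105,0,0,0]]]'
python3 - <<'E'
from h import *
im=ctrl.get_image("wrist"); cv2.imwrite("pics/w5.png",im[:,:,::-1])
plan((555,56.7,125,75),step=190)
E
```

```text
time: 23.5
position: [0.4563, 0.2478, 0.0197]
tool_rot: [-0.87, 3.014, -0.001]
ft_force: [-0.0, 0.1, -0.1]
grip_width: 0.818
time: 24.0
position: [0.4564, 0.2482, 0.1258]
tool_rot: [-0.869, 3.011, 0.001]
ft_force: [0.3, -0.4, -0.8]
grip_width: 0.82
now [455.6 247.7 124.6] 122.2 q [-0.83  0.11  0.29  1.91 -0.03  1.12  1.61] t 24.05 tilt [-0.005 -0.002]
[   9. -107.   -0.] rz 0.412
[ -35. -102.   -0.] rz 0.412
  -> [555.   56.7 125. ] 75
```

View pics/w5.png

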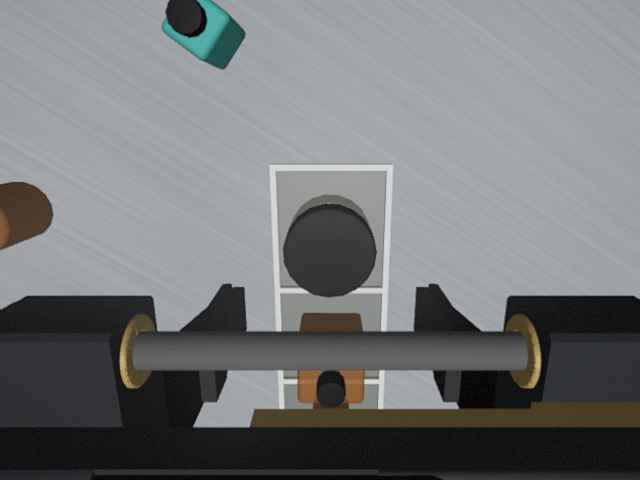

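The jar (330,250) and square bottle (331,360) stand in line in their compartments. Next is the round bottle.

```bash
c="python3 -m creep"
$c '[[[0.85,2,-21,0,0,0,0.08],[0.85,4,-43,0,0,0,0.165],[0.85,5,-64,0,0,0,0.247],[0.85,7,-86,0,0,0,0.33],[0.85,9,-107,0,0,0,0.412]]]'
$c '[[[0.85,-7,-20,0,0,0,0.08],[0.85,-14,-41,0,0,0,0.165],[0.85,-21,-61,0,0,0,0.247],[0.85,-28,-82,0,0,0,0.33],[0.85,-35,-102,0,0,0,0.412]]]'
$c '[[[0.85,0,0,15,0,0,0],[0.85,0,0,25,0,0,0],[0.85,0,0,25,0,0,0],[0.85,0,0,25,0,0,0]]]'
python3 - <<'E'
from h import *
go(.5551,.0567,.016,np.radians(75))
im=ctrl.get_image("wrist"); cv2.imwrite("pics/w6.png",im[:,:,::-1])
E
```

```text
time: 24.55
position: [0.5044, 0.151, 0.1231]
tool_rot: [-0.229, 3.131, -0.001]
ft_force: [0.0, 0.3, -0.1]
grip_width: 0.856
time: 25.05
position: [0.5542, 0.0556, 0.1233]
tool_rot: [0.416, 3.112, 0.0]
ft_force: [0.3, -0.2, -0.5]
grip_width: 0.854
time: 25.45
position: [0.5541, 0.058, 0.0991]
tool_rot: [0.406, 3.113, 0.002]
ft_force: [0.4, 0.3, -0.2]
grip_width: 0.852
shift [-1.1 -1.2 83.1] turn [0.002 0.002 0.002] q7 1.269 t 25.45
```

View pics/w6.png

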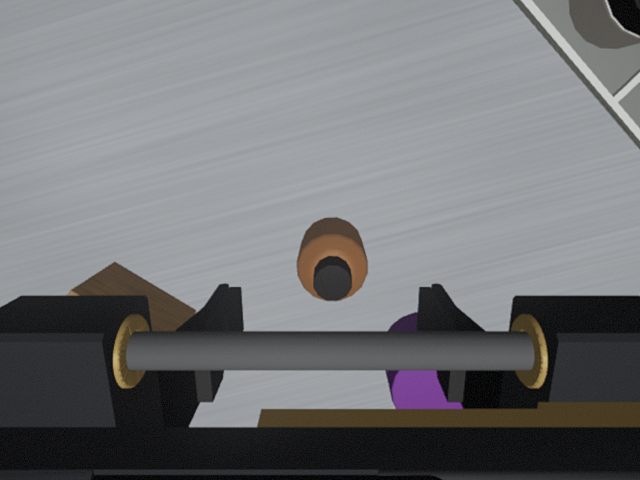

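Round bottle at (332,262), centred.

```bash
c="python3 -m creep"
$c '[[[0.85,-1,0,30,0,0,0],[0.85,-1,0,55,0,0,0],[0.85,-1,0,75,0,0,0],[0.85,-1,0,83,0,0,0],[0.85,-1,0,83,0,0,0]]]' 20
$c '[[[0.3,0,0,0,0,0,0],[0.3,0,0,0,0,0,0],[0.3,0,0,0,0,0,0],[0.3,0,0,0,0,0,0],[0.3,0,0,0,0,0,0]]]' 20
$c '[[[0.3,0,0,0,0,0,0],[0.3,0,0,0,0,0,0]]]'
$c '[[[0.3,0,0,-10,0,0,0],[0.3,0,0,-40,0,0,0],[0.3,0,0,-75,0,0,0],[0.3,0,0,-110,0,0,0],[0.3,0,0,-110,0,0,0]]]'
python3 - <<'E'
from h import *
plan((472.3,-271.4,125,59.1),step=190)
E
```

```text
time: 26.0
position: [0.556, 0.057, 0.0166]
tool_rot: [0.409, 3.111, 0.002]
ft_force: [-0.2, -0.2, 0.5]
grip_width: 0.849
time: 26.5
position: [0.5569, 0.0567, 0.0176]
tool_rot: [0.41, 3.109, 0.004]
ft_force: [0.2, 0.4, 0.7]
grip_width: 0.481
time: 26.7
position: [0.557, 0.057, 0.0176]
tool_rot: [0.41, 3.109, 0.004]
ft_force: [-0.3, 0.8, 2.7]
grip_width: 0.452
time: 27.2
position: [0.5595, 0.0564, 0.1328]
tool_rot: [0.41, 3.101, 0.008]
ft_force: [0.8, -0.4, -0.9]
grip_width: 0.455
now [559.5  56.4 132.8] 74.9 q [-0.62  0.2   0.53  1.82 -0.11  1.14  1.26] t 27.2 tilt [-0.013  0.007]
[  -0. -170.    4.] rz 0.138
[ -24. -168.    4.] rz 0.138
  -> [ 472.3 -271.4  125. ] 59.1
```

```bash
c="python3 -m creep"
$c '[[[0.3,0,-34,0,0,0,0.028],[0.3,0,-68,0,0,0,0.055],[0.3,0,-102,0,0,0,0.083],[0.3,0,-136,2,0,0,0.11],[0.3,0,-170,4,0,0,0.138]]]'
$c '[[[0.3,-5,-34,0,0,0,0.028],[0.3,-10,-67,0,0,0,0.055],[0.3,-14,-101,0,0,0,0.083],[0.3,-19,-134,2,0,0,0.11],[0.3,-24,-168,4,0,0,0.138]]]'
$c '[[[0.3,0,0,15,0,0,0],[0.3,0,0,35,0,0,0],[0.3,0,0,60,0,0,0],[0.3,0,0,70,0,0,0],[0.3,0,0,70,0,0,0]]]'
python3 - <<'E'
from h import *
go(.4723,-.2714,.024,np.radians(59.1))
im=ctrl.get_image("wrist"); cv2.imwrite("pics/w7.png",im[:,:,::-1])
E
```

```text
time: 27.7
position: [0.5102, -0.1097, 0.122]
tool_rot: [0.627, 3.075, 0.003]
ft_force: [-0.8, -0.0, -0.9]
grip_width: 0.447
time: 28.2
position: [0.4669, -0.2732, 0.1176]
tool_rot: [0.837, 3.025, 0.004]
ft_force: [0.0, -0.2, -1.4]
grip_width: 0.454
time: 28.7
position: [0.467, -0.2709, 0.0464]
tool_rot: [-0.836, -3.028, -0.004]
ft_force: [0.5, -0.5, -1.3]
grip_width: 0.453
shift [-4.8  2.2 22.4] turn [ 0.002 -0.001  0.001] q7 1.725 t 28.7
```

View pics/w7.png

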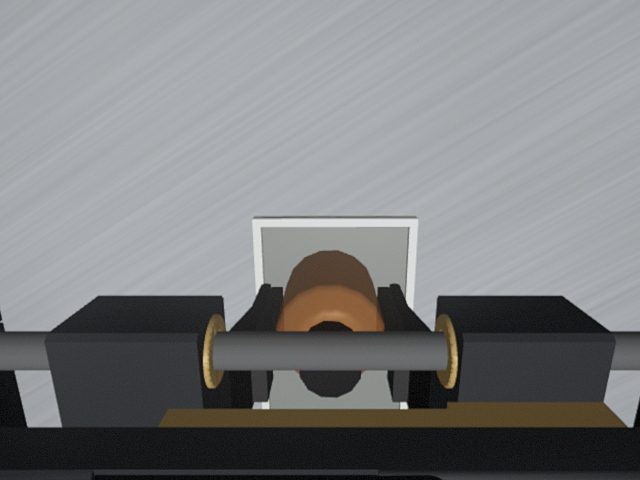

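Round bottle (331,300) above the short compartment, between rims at x≈258 and 411. Lowering it.

```bash
c="python3 -m creep"
$c '[[[0.3,-5,2,10,0,0,0],[0.3,-5,2,19,0,0,0],[0.3,-5,2,23,0,0,0],[0.3,-5,2,23,0,0,0],[0.3,-5,2,23,0,0,0]]]'
$c '[[[0.3,0,0,1,0,0,0],[0.3,0,0,2,0,0,0],[0.3,0,0,2,0,0,0],[0.3,0,0,2,0,0,0]]]'
$c '[[[0.3,0,0,1,0,0,0],[0.3,0,0,1,0,0,0],[0.3,0,0,1,0,0,0]]]'
$c '[[[0.3,0,0,1,0,0,0],[0.3,0,0,1,0,0,0],[0.3,0,0,1,0,0,0]]]'
```

```text
time: 29.25
position: [0.4744, -0.2726, 0.0255]
tool_rot: [0.834, 3.024, 0.004]
ft_force: [-0.3, -0.6, -0.4]
grip_width: 0.452
time: 29.65
position: [0.4745, -0.2725, 0.0235]
tool_rot: [0.834, 3.024, 0.004]
ft_force: [-0.4, -0.0, 0.1]
grip_width: 0.453
time: 29.95
position: [0.4745, -0.2725, 0.0224]
tool_rot: [0.834, 3.024, 0.004]
ft_force: [0.3, 0.7, -0.2]
grip_width: 0.45
time: 30.25
position: [0.4745, -0.2725, 0.0214]
tool_rot: [0.834, 3.024, 0.004]
ft_force: [-0.1, -1.1, -0.5]
grip_width: 0.451
```

```bash
c="python3 -m creep"
$c '[[[0.3,0,0,1,0,0,0],[0.3,0,0,1,0,0,0],[0.3,0,0,1,0,0,0]]]'
$c '[[[0.3,0,0,1,0,0,0],[0.3,0,0,1,0,0,0],[0.3,0,0,1,0,0,0]]]'
```

```text
time: 30.55
position: [0.4746, -0.2726, 0.0207]
tool_rot: [0.834, 3.024, 0.004]
ft_force: [-0.5, 0.3, 2.4]
grip_width: 0.454
time: 30.85
position: [0.4747, -0.2726, 0.0206]
tool_rot: [0.834, 3.024, 0.005]
ft_force: [-3.9, 1.7, 10.7]
grip_width: 0.452
```

```bash
c="python3 -m creep"
$c '[[[0.65,0,0,0,0,0,0],[0.65,0,0,0,0,0,0],[0.65,0,0,0,0,0,0],[0.65,0,0,0,0,0,0],[0.65,0,0,0,0,0,0]]]'
$c '[[[0.65,0,0,-30,0,0,0],[0.65,0,0,-65,0,0,0],[0.8,0,0,-105,0,0,0],[0.8,0,0,-105,0,0,0],[0.8,0,0,-105,0,0,0]]]'
python3 - <<'E'
from h import *
plan((564.4,-75.6,125,130.5),step=190)
E
```

```text
time: 31.35
position: [0.4744, -0.2724, 0.0192]
tool_rot: [0.834, 3.024, 0.004]
ft_force: [0.1, -0.4, -0.3]
grip_width: 0.645
time: 31.85
position: [0.4746, -0.2727, 0.1252]
tool_rot: [0.833, 3.022, 0.005]
ft_force: [0.2, 0.4, -0.3]
grip_width: 0.78
now [ 474.6 -272.7  125.2] 59.2 q [-0.23  0.21  0.8   1.86 -0.17  1.13  1.66] t 31.85 tilt [-0.006  0.005]
[ 12. 108.   0.] rz -0.622
[-53.  94.   0.] rz -0.622
  -> [564.4 -75.6 125. ] 130.5
```

```bash
c="python3 -m creep"
$c '[[[0.8,2,22,0,0,0,-0.124],[0.8,5,43,0,0,0,-0.249],[0.8,7,65,0,0,0,-0.373],[0.8,10,86,0,0,0,-0.498],[0.8,12,108,0,0,0,-0.622]]]'
$c '[[[0.8,-11,19,0,0,0,-0.124],[0.8,-21,38,0,0,0,-0.249],[0.8,-32,56,0,0,0,-0.373],[0.8,-42,75,0,0,0,-0.498],[0.8,-53,94,0,0,0,-0.622]]]'
$c '[[[0.8,0,0,15,0,0,0],[0.8,0,0,25,0,0,0],[0.8,0,0,25,0,0,0],[0.8,0,0,25,0,0,0]]]'
python3 - <<'E'
from h import *
go(.5644,-.0756,.016,np.radians(130.5))
im=ctrl.get_image("wrist"); cv2.imwrite("pics/w8.png",im[:,:,::-1])
E
```

```text
time: 32.35
position: [0.518, -0.1726, 0.1229]
tool_rot: [-0.139, 3.136, 0.003]
ft_force: [-0.3, 0.3, 0.2]
grip_width: 0.8
time: 32.85
position: [0.563, -0.0746, 0.1231]
tool_rot: [-1.092, 2.943, 0.001]
ft_force: [-0.0, 0.1, -0.5]
grip_width: 0.802
time: 33.25
position: [0.563, -0.077, 0.0991]
tool_rot: [-1.08, 2.947, -0.001]
ft_force: [-0.1, 0.8, 0.7]
grip_width: 0.799
shift [-1.8  0.3 83.2] turn [-0.001  0.003 -0.004] q7 2.48 t 33.25
```

View pics/w8.png

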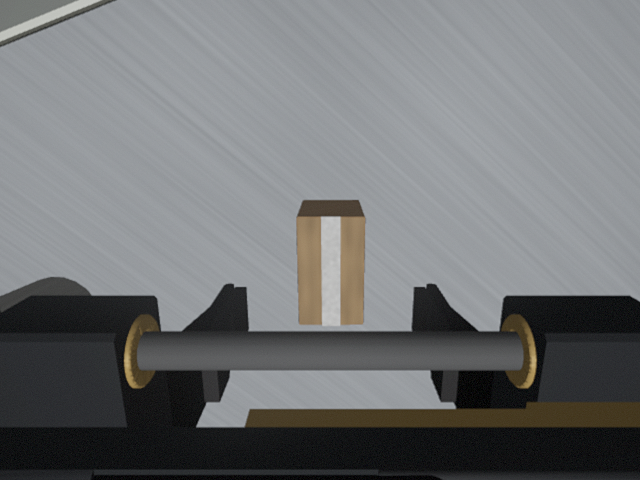

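Carton at (331,268), centred and square to the jaws across its width.

```bash
c="python3 -m creep"
$c '[[[0.8,-2,0,30,0,0,0],[0.8,-2,0,55,0,0,0],[0.8,-2,0,75,0,0,0],[0.8,-2,0,83,0,0,0],[0.8,-2,0,83,0,0,0]]]' 20
$c '[[[0.25,0,0,0,0,0,0],[0.25,0,0,0,0,0,0],[0.25,0,0,0,0,0,0],[0.25,0,0,0,0,0,0],[0.25,0,0,0,0,0,0]]]' 20
$c '[[[0.25,0,0,0,0,0,0],[0.25,0,0,0,0,0,0],[0.25,0,0,0,0,0,0]]]'
$c '[[[0.25,0,0,-10,0,0,0],[0.25,0,0,-40,0,0,0],[0.25,0,0,-75,0,0,0],[0.25,0,0,-110,0,0,0],[0.25,0,0,-110,0,0,0]]]'
python3 - <<'E'
from h import *
plan((540,-312,125,59.1),step=190)
E
```

```text
time: 33.8
position: [0.5654, -0.0747, 0.0166]
tool_rot: [-1.083, 2.945, -0.001]
ft_force: [0.1, 0.0, -0.4]
grip_width: 0.799
time: 34.3
position: [0.5663, -0.0741, 0.0175]
tool_rot: [-1.084, 2.943, -0.001]
ft_force: [-0.4, 0.1, 1.0]
grip_width: 0.43
time: 34.6
position: [0.5662, -0.0741, 0.0174]
tool_rot: [-1.084, 2.943, -0.001]
ft_force: [-1.1, 0.2, 4.0]
grip_width: 0.414
time: 35.1
position: [0.569, -0.0751, 0.1327]
tool_rot: [-1.08, 2.935, -0.006]
ft_force: [0.2, 0.5, -0.7]
grip_width: 0.411
now [569.  -75.1 132.7] 130.4 q [-0.37  0.23  0.52  1.79 -0.13  1.14  2.47] t 35.1 tilt [-0.012 -0.009]
[ 88. -81.   4.] rz 0.622
[  24. -117.    4.] rz 0.622
  -> [ 540. -312.  125.] 59.1
```

```bash
c="python3 -m creep"
$c '[[[0.25,18,-16,0,0,0,0.124],[0.25,35,-32,0,0,0,0.249],[0.25,53,-49,0,0,0,0.373],[0.25,70,-65,2,0,0,0.498],[0.25,88,-81,4,0,0,0.622]]]'
$c '[[[0.25,5,-23,0,0,0,0.124],[0.25,10,-47,0,0,0,0.249],[0.25,14,-70,0,0,0,0.373],[0.25,19,-94,2,0,0,0.498],[0.25,24,-117,4,0,0,0.622]]]'
$c '[[[0.25,0,0,15,0,0,0],[0.25,0,0,35,0,0,0],[0.25,0,0,60,0,0,0],[0.25,0,0,70,0,0,0],[0.25,0,0,70,0,0,0]]]'
python3 - <<'E'
from h import *
go(.540,-.312,.024,np.radians(59.1))
E
```

```text
time: 35.6
position: [0.5503, -0.1937, 0.1221]
tool_rot: [-0.124, 3.135, 0.002]
ft_force: [0.2, 0.5, -0.9]
grip_width: 0.411
time: 36.1
position: [0.5363, -0.3123, 0.1179]
tool_rot: [0.842, 3.023, 0.004]
ft_force: [-0.2, 0.2, -1.2]
grip_width: 0.415
time: 36.6
position: [0.5359, -0.3099, 0.0463]
tool_rot: [0.833, 3.029, 0.005]
ft_force: [-0.4, 0.3, -0.9]
grip_width: 0.411
shift [-4.6  0.2 22.3] turn [ 0.003 -0.001  0.002] q7 1.805 t 36.6
```

```bash
c="python3 -m creep"
$c '[[[0.25,-4,0,10,0,0,0],[0.25,-4,0,19,0,0,0],[0.25,-4,0,24,0,0,0],[0.25,-4,0,24,0,0,0],[0.25,-4,0,24,0,0,0]]]'
$c '[[[0.25,0,0,1,0,0,0],[0.25,0,0,2,0,0,0],[0.25,0,0,2,0,0,0],[0.25,0,0,2,0,0,0]]]'
$c '[[[0.25,0,0,1,0,0,0],[0.25,0,0,1,0,0,0],[0.25,0,0,1,0,0,0]]]'
$c '[[[0.25,0,0,1,0,0,0],[0.25,0,0,1,0,0,0],[0.25,0,0,1,0,0,0]]]'
```

```text
time: 37.1
position: [0.5409, -0.3137, 0.0248]
tool_rot: [0.834, 3.024, 0.004]
ft_force: [0.1, -1.0, -1.3]
grip_width: 0.412
time: 37.5
position: [0.5409, -0.3136, 0.0228]
tool_rot: [0.834, 3.024, 0.004]
ft_force: [-0.1, 0.1, -0.9]
grip_width: 0.411
time: 37.8
position: [0.5409, -0.3136, 0.0217]
tool_rot: [0.834, 3.024, 0.004]
ft_force: [-0.2, -0.4, -1.1]
grip_width: 0.41
time: 38.1
position: [0.5409, -0.3135, 0.0206]
tool_rot: [0.834, 3.024, 0.004]
ft_force: [0.1, 0.1, -0.7]
grip_width: 0.411
```

```bash
c="python3 -m creep"
$c '[[[0.25,0,0,1,0,0,0],[0.25,0,0,1,0,0,0],[0.25,0,0,1,0,0,0]]]'
$c '[[[0.25,0,0,1,0,0,0],[0.25,0,0,1,0,0,0],[0.25,0,0,1,0,0,0]]]'
```

```text
time: 38.4
position: [0.5409, -0.3136, 0.0206]
tool_rot: [0.834, 3.024, 0.005]
ft_force: [-2.4, 1.8, 4.5]
grip_width: 0.411
time: 38.7
position: [0.541, -0.3136, 0.0206]
tool_rot: [0.834, 3.024, 0.006]
ft_force: [-4.0, 2.9, 12.6]
grip_width: 0.416
```

```bash
c="python3 -m creep"
$c '[[[0.62,0,0,0,0,0,0],[0.62,0,0,0,0,0,0],[0.62,0,0,0,0,0,0],[0.62,0,0,0,0,0,0],[0.62,0,0,0,0,0,0]]]'
$c '[[[0.62,0,0,-30,0,0,0],[0.62,0,0,-65,0,0,0],[0.62,0,0,-105,0,0,0],[0.62,0,0,-140,0,0,0]]]'
$c '[[[0.62,15,35,0,0,0,0],[0.62,30,75,0,0,0,0],[0.62,45,115,0,0,0,0],[0.62,60,155,0,0,0,0],[0.62,75,190,0,0,0,0]]]'
$c '[[[0.62,0,35,0,0,0,0],[0.62,0,70,0,0,0,0],[0.62,0,70,0,0,0,0],[0.62,0,70,0,0,0,0]]]'
python3 - <<'E'
from h import *
im=ctrl.get_image("top")[:,:,::-1].copy(); cv2.imwrite("pics/top1.png",im)
s=ctrl.get_image("side")[:,:,::-1]; cv2.imwrite("pics/side1.png",s)
a=cv2.resize(im[110:330,90:230],None,fx=2.7,fy=2.7); b=cv2.resize(im[110:330,390:530],None,fx=2.7,fy=2.7)
cv2.imwrite("pics/fin.png",np.hstack([a,b]))
E
```

```text
time: 39.2
position: [0.5408, -0.3136, 0.0185]
tool_rot: [0.834, 3.024, 0.004]
ft_force: [0.4, 0.2, -0.2]
grip_width: 0.609
time: 39.6
position: [0.5402, -0.314, 0.1605]
tool_rot: [0.834, 3.023, 0.004]
ft_force: [0.5, 0.5, 0.1]
grip_width: 0.619
time: 40.1
position: [0.5735, -0.1097, 0.1591]
tool_rot: [0.832, 3.024, 0.005]
ft_force: [1.0, 0.1, 1.0]
grip_width: 0.62
time: 40.5
position: [0.6091, -0.0513, 0.159]
tool_rot: [0.831, 3.025, 0.002]
ft_force: [-0.6, -0.9, 0.2]
grip_width: 0.615
```

View pics/fin.png

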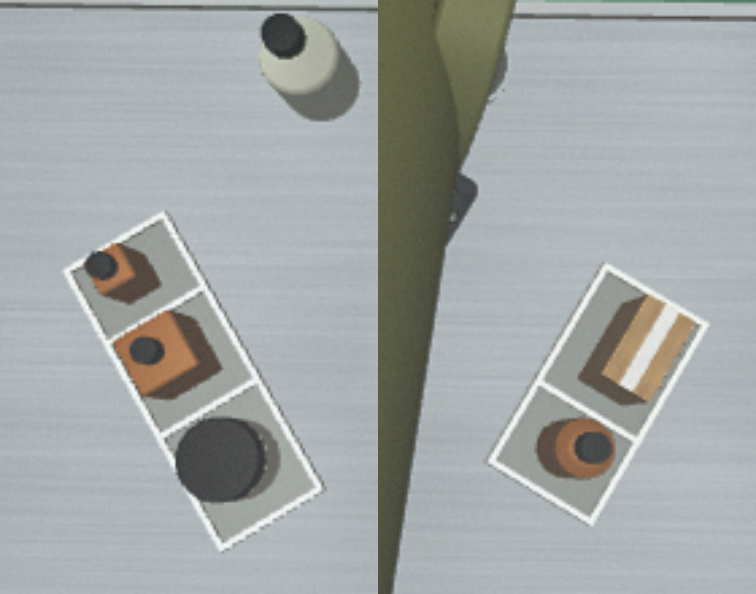

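View pics/side1.png

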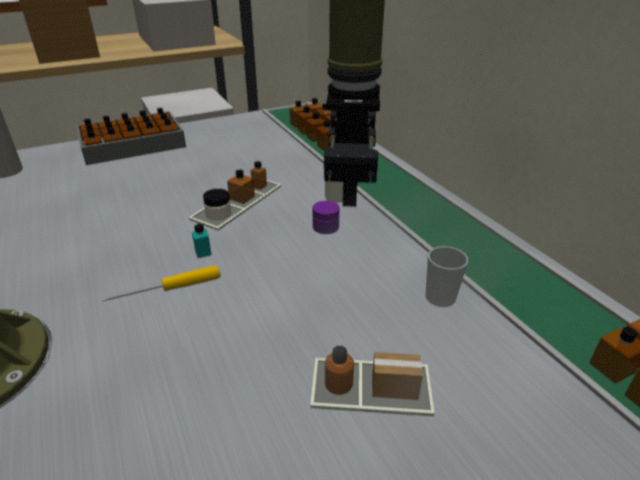

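Both trays are filled and everything stands upright. The side view shows the beaker at (446,277) and the decoys unmoved. One numeric check, then I hand in.

```bash
python3 - <<'E'
from h import *
p=ctrl.camera_params("top")
for n,uv,z,c,a,t in [("slim",(127.4,208.1),.067,(512.6,283.3),212.1,-82),("sq",(144.4,239.6),.073,(512.6,283.3),212.1,-14),("jar",(171.9,280),.053,(512.6,283.3),212.1,68),("round",(470,275.6),.069,(512.6,-295.6),-30.9,-47),("carton",(490.7,239.3),.053,(512.6,-295.6),-30.9,32)]:
    d=w(p,uv,z)[0]*1000-c; a=np.radians(a); u=np.array([np.cos(a),np.sin(a)]); print(n,(d@u-t).round(1),(-d[0]*u[1]+d[1]*u[0]).round(1))
A,B=cv2.imread("pics/top0.png"),cv2.imread("pics/top1.png")
print("oil diff",cv2.absdiff(A,B)[105:160,180:225].mean())
A,B=cv2.imread("pics/side0.png"),cv2.imread("pics/side1.png"); print("beaker diff side",cv2.absdiff(A,B)[245:308,422:470].mean())
print(ctrl.get_state()["qd"])
ctrl.close_job()
E
```

```text
slim 2.4 2.0
sq 0.4 2.8
jar 0.2 4.1
round 0.8 0.8
carton -1.1 -2.9
oil diff 28.371717171717172
beaker diff side 3.5925925925925926
[ 0.0091 -0.0075  0.0083  0.0038 -0.0032  0.0004  0.0001]
the job is handed in; nothing more can be done
```

```bash
python3 - <<'E'
import cv2,numpy as np
A,B=[cv2.cvtColor(cv2.imread(f"pics/top{i}.png"),cv2.COLOR_BGR2GRAY) for i in(0,1)]
s=np.s_[105:165,175:230]
print(A[s].mean(),B[s].mean(),A[320:380,100:200].mean(),B[320:380,100:200].mean())
r=cv2.matchTemplate(B[95:175,165:240],A[110:158,182:222],cv2.TM_CCOEFF_NORMED);print(cv2.minMaxLoc(r),"expected loc (17,15)")
E
```

```text
128.60787878787878 158.15878787878788 147.5615 180.743
(-0.24530667066574097, 0.9979250431060791, (35, 11), (17, 15)) expected loc (17,15)
```

I stood all five articles in their compartments and handed the job in at about 41 s of the 99 s allowed. Each was lowered until it touched the base and only then released.

- **Placement:** the last top-camera check puts every article within about 4 mm of its compartment's centre, against 15 mm allowed. The jar is furthest off, at 4.1 mm across the tray. All five look upright in both views and the carton lies lengthwise. Heights and tilt were judged only from those views and the contact readings.
- **Bystanders:** the beaker looks unchanged in the side view. A brightness comparison of the white bottle first disagreed (difference 28). The whole picture had got lighter, and matching its outline showed no shift (score 0.998).
- **Mishaps:** the slim bottle's grip was still closing when I began the lift, so it was held about 5 mm higher than planned and set down by feel. On the first approach to the large square bottle, joint 7 got to 2.67 rad of its 2.69 range, so I turned the gripper to the other pair of faces.
- **At hand-in:** the gripper was clear of everything, and the last pictures showed the purple jar and turquoise bottle where they started. I viewed 13 pictures in all.

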